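# Raise the orange-lipped station guard to its height pointer

### The job

On the training bench, raise the clear sliding guard that has the orange lip until the lip is level with the yellow height pointer on that guard's own post, and leave it standing there by itself; a steady push up from under the lip does it. Leave the guard with the blue lip as it is, and do not shove or knock over the loose aluminium workpiece.

Things in the scene. Friction and masses are not known exactly. Their poses are not given: they have to be found in the camera images.
- orange_lip (a point): Orange lip, level plate 200 mm wide, 50 deep, 12 thick, jutting to the robot from the foot of a clear panel that slides only up/down. Point: mid front edge, mid thickness. x level into the guard, y left along lip, z up. Free below it to the bench, to 58 mm behind this edge. Balanced; friction keeps it where left; 2 to 5 N lifts it. Closed: 126 mm above bench; starts 0-30 higher; travel 200.
- orange_pointer (a point): Height mark of the orange-lipped guard, fixed: yellow bar 85 mm long front to back, 12 wide, 10 high, on the outside of that guard's left post (seen from the robot), 131 mm left of the lip's middle. Point: its front end at mid height, 211 to 286 mm above the bench. The guard is right when orange_lip is level with it. The posts are 22 mm square, 214 mm apart, 340 tall, fixed, behind the lip.
- blue_lip (a point): Bystander: the same point on a second guard of identical build whose lip is blue, with its own yellow pointer, which does not matter here. The two guards stand side by side facing the robot; either may be the left one. The blue one must stay at its height.
- workpiece: Bystander: loose turned aluminium part standing on the bench in front of the gap between the guards: a disc 52 mm across and 18 mm high with a neck 30 mm across up to 45 mm. Origin at the centre of its underside, z up.

How it is judged:
At the end, for the whole second after the job is handed in: The orange lip stays within 15 mm above or below the level of its own yellow pointer with nothing holding it; the blue lip is within 10 mm of where it was, and the workpiece still stands within 30 mm of where it stood (z of orange_lip in the frame of orange_pointer between -0.015 and 0.015 m and distance of blue_lip from where it was at the start of the episode below 0.01 m and distance of workpiece from where it was at the start of the episode below 0.03 m and angle between workpiece's own z axis and vertical below 0.3 rad); the robot touches nothing.
It fails at once if the blue-lipped guard is moved by more than 10 mm (distance of blue_lip from where it was at the start of the episode above 0.01 m).
It fails at once if the workpiece is shoved by more than 30 mm or knocked over (distance of workpiece from where it was at the start of the episode above 0.03 m or angle between workpiece's own z axis and vertical above 0.3 rad).
It also fails if it takes over 45 s, if anything falls off the work surface, if the arm or the gripper's body presses on something with over 40 N, if the wrist force passes 120 N, or if a joint passes its speed limit or range.

### The arm

A 6-joint arm with a two-finger parallel gripper is mounted at the origin on the work surface. World frame = base frame: x ahead of the robot, y to its left, z up, the work surface at z = 0. Lengths are in m, angles in rad, forces in N, time in s.
With the tool pointing down it reaches from about 0.225 to 0.875 m from the base axis. Payload 3.4 kg.
Tool frame: the origin (TCP) lies at the very end of the fingers, on their centre line; the grasp point (between the pads) lies 19 mm behind it; x points along the fingers, y is the direction in which the jaws open and shut, and the axes are right-handed (so a half turn about x gives the same grasp; the last joint's range is limited). The gripper opens to 85 mm and grips with 20 to 120 N. Pads are 22 mm wide; open, the fingers measure 114 mm over their backs; the gripper's body (76 mm by 85 mm) begins 54 mm behind the grasp point. The pads swing forward as they close: fully open they stand 13 mm farther back than shut.
Start: joints at [-1.424, 0.276, 1.505, -0, 1.361, -0.121], TCP at [0.152, -0.555, 0.231] pointing down, gripper open.
Joint ranges: [-2.89, 2.89], [-0.75, 2.08], [0.22, 2.7], [-1.18, 4.32], [0.11, 2.71], [-2.7, 2.7]. Speed limits (rad/s): [2.57, 2.57, 3.14, 3.14, 3.14, 3.14].

### API

Orientations are given as a unit quaternion [w, x, y, z].
In Python, from rig import manip gives the robot as it stands. The module is installed in compiled form; this text tells all that it offers.
- The arm moves only by the tool play_rows, never from a script. Its argument "plan" is a list that holds one entry, the list of rows, each a list of 5 numbers: the closure, from 0 (fully open) to 1 (shut), then the shift along the tool's x, y, z in m, then the turn about the tool's x in degrees. A call has 1 to 12 rows; each row is the pose to reach, as a shift and turn from the pose measured when the call began, along the tool's axes at that moment; what a row does not reach only later rows make up. A row lasts 1/10 s, in which the tool goes at most 50 mm and 8.59 degrees, less where a joint would pass 70% of its speed; a pose out of reach is approached as far as the arm can. A call with a gripper value outside its range is refused whole. The fingers move at their own pace and stop on an object; "grip_force" is the grip in N (left out, the last holds). Time passes only in rows, so rows that repeat a pose let the fingers close. It gives the time, the measured TCP pose, the force and the opening at its end, in the units of the state.
- manip.get_state(): the state, without advancing time (a new reading comes with each control period).
- manip.get_image(name): name is "scene" or "side" or "wrist"; returns (picture, depth): 384x512x3 uint8, red, green, blue; 384x512 float32, m along the optical axis (not along the pixel's ray), 0 where there is no reading.
- manip.camera_params(name): a dict with "intrinsics" (3x3 intrinsics, pixels), "R" (3x3) and "t" (3): a world point X has camera coordinates R X + t; the wrist camera has in their place "mount" (4x4, takes a point from camera to tool coordinates, whose origin is the TCP and whose axes are the tool frame's). Camera axes: x right, y down, z forward; pixel columns grow to the right and rows downward; lengths in m; the calibration is good to about 2 mm. The wrist camera is an equidistant fisheye: a pixel r from the principal point sees the ray r / f radians off the axis. A picture is of the moment at which its call begins: read the wrist's pose just before it. camera_params takes no time and is no camera call.
- manip.sign_off(): hands the job in, once; it reports no verdict.
The state is a dict: "clock": time; "qpos": joint angles; "qd": joint speeds; "effort": joint torques, N m; "position": TCP position; "ee_rot": TCP orientation; "contact_force": force on the tool from outside, world axes, zero at the start; "moment": the same for the moment, N m; "width": finger opening in m.
Only numpy, scipy, OpenCV 4.12 (cv2) and the standard library are available. Lean on these libraries where they do the work, as an engineer would, in place of code of your own. Each camera call takes 0.05 s, during which the arm holds its last target.

## Working session

There is one attempt and no reset: what is moved stays moved. The work goes in short steps, Python scripts to look and compute and a tool call to move; the robot and the scene stay as the last step left them, time stands still between calls to the robot, and variables do not carry over. Pictures are saved under pics/ and viewed, and the job is handed in when it is done.

Besides the shell and the picture viewer there is one more tool, called after "Emit:" by a JSON object that holds its "fn" and its "kwargs", one argument or row to a line. play_rows: Moves the arm, as the interface text tells. Its arguments: {"type":"object","properties":{"plan":{"type":"array","items":{"type":"array","items":{"type":"array","items":{"type":"number"}}}},"grip_force":{"type":"number"}},"required":["plan"]}

```bash
mkdir -p pics; python3 - <<'E'
from rig import manip
import cv2,numpy as np
s=manip.get_state();print({k:np.round(v,3) for k,v in s.items()})
for n in("scene","side","wrist"):
    p,d=manip.get_image(n);np.savez(n+"0.npz",p=p,d=d)
    cv2.imwrite(f"pics/{n}0.png",p[:,:,::-1]);print(n,{k:np.round(v,3).tolist() for k,v in manip.camera_params(n).items()})
E
```

```text
{'clock': np.float64(0.0), 'qpos': array([-1.424,  0.277,  1.506,  0.   ,  1.361, -0.121]), 'qd': array([-0.001, -0.   ,  0.001, -0.   ,  0.001,  0.002]), 'effort': array([-0.0000e+00, -4.1677e+01, -2.4581e+01,  0.0000e+00,  1.1000e-02,
        0.0000e+00]), 'position': array([ 0.152, -0.554,  0.23 ]), 'ee_rot': array([-0.094, -0.701, -0.095,  0.701]), 'contact_force': array([ 0.24 ,  0.692, -0.776]), 'moment': array([0.037, 0.022, 0.028]), 'width': np.float64(0.085)}
scene {'intrinsics': [[375.417, 0.0, 253.564], [0.0, 375.417, 194.505], [0.0, 0.0, 1.0]], 'R': [[-0.885, 0.466, -0.011], [0.415, 0.776, -0.475], [-0.213, -0.425, -0.88]], 't': [0.401, -0.171, 1.14]}
side {'intrinsics': [[436.768, 0.0, 256.949], [0.0, 436.768, 187.549], [0.0, 0.0, 1.0]], 'R': [[0.998, -0.068, -0.012], [-0.044, -0.483, -0.874], [0.053, 0.873, -0.485]], 't': [-0.47, 0.205, 0.989]}
wrist {'intrinsics': [[297.319, 0.0, 259.638], [0.0, 297.319, 190.529], [0.0, 0.0, 1.0]], 'mount': [[0.0, -0.259, 0.966, -0.143], [1.0, -0.0, -0.001, 0.0], [0.001, 0.966, 0.259, -0.065], [0.0, 0.0, 0.0, 1.0]]}
```

View pics/scene0.png

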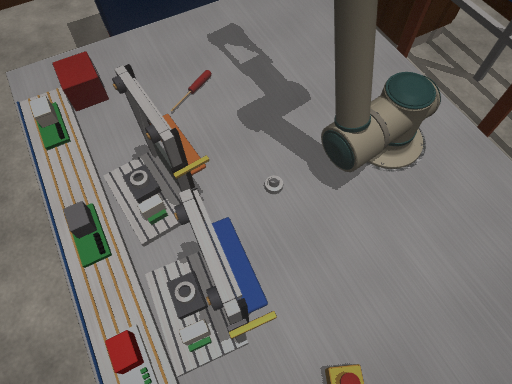

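View pics/side0.png

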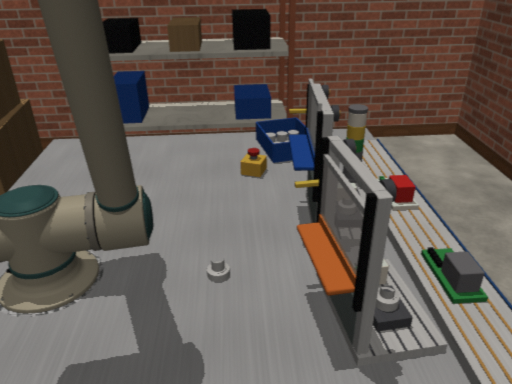

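View pics/wrist0.png

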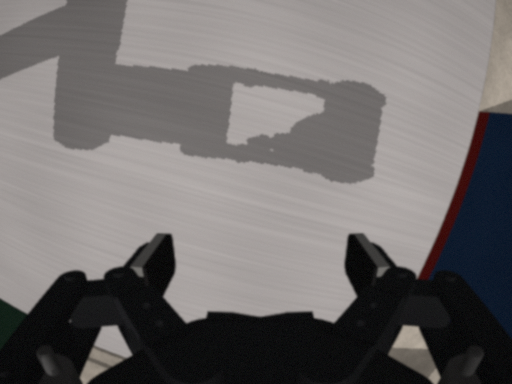

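The views show the orange guard on the robot's right: its lip is at scene (185,145) and side (325,255). Its yellow pointer is at scene (190,165) and side (307,184). The blue guard is on the left, and the workpiece is at scene (274,184) and side (218,268). Next I'll measure these.

```bash
cat > h.py <<'E'
import numpy as np,cv2
from rig import manip
def masks(p):
    h=cv2.cvtColor(p,cv2.COLOR_RGB2HSV)
    return dict(orange=cv2.inRange(h,(5,190,120),(15,255,255)),blue=cv2.inRange(h,(108,150,90),(125,255,255)),yellow=cv2.inRange(h,(22,140,100),(33,255,255)))
def pts(n,d,uv):
    c=manip.camera_params(n);K=c["intrinsics"];z=d[uv[:,1],uv[:,0]]
    uv=uv[z>0];z=z[z>0]
    X=np.c_[(uv[:,0]-K[0,2])/K[0,0]*z,(uv[:,1]-K[1,2])/K[1,1]*z,z]
    return (X-c["t"])@c["R"]
def blobs(n,p,d,minA=60):
    for k,m in masks(p).items():
        N,L,st,ce=cv2.connectedComponentsWithStats(m)
        for i in range(1,N):
            if st[i,4]<minA: continue
            v,u=np.where(L==i);P=pts(n,d,np.c_[u,v])
            if len(P)<20: continue
            print(n,k,ce[i].round(),st[i,4],"p2",np.percentile(P,2,0).round(3),"med",np.median(P,0).round(3),"p98",np.percentile(P,98,0).round(3))
E
python3 - <<'E'
from h import *
for n in("scene","side"):
    f=np.load(n+"0.npz");blobs(n,f["p"],f["d"])
f=np.load("side0.npz")
P=pts("side",f["d"],np.array([[218,260],[218,272],[210,270],[228,270],[218,277]]));print(P.round(3))
f=np.load("scene0.npz")
P=pts("scene",f["d"],np.array([[274,184],[270,180],[274,192],[265,185]]));print(P.round(3))
E
```

```text
scene blue [240. 265.] 1781 p2 [0.571 0.108 0.205] med [0.592 0.211 0.208] p98 [0.613 0.296 0.21 ]
scene yellow [190. 166.] 154 p2 [ 0.55  -0.037  0.237] med [ 0.591 -0.029  0.239] p98 [ 0.629 -0.022  0.242]
scene yellow [246. 325.] 97 p2 [0.598 0.322 0.264] med [0.636 0.326 0.266] p98 [0.667 0.329 0.268]
scene yellow [346. 372.] 269 p2 [0.454 0.456 0.048] med [0.48  0.473 0.05 ] p98 [0.518 0.504 0.053]
side orange [325. 258.] 1799 p2 [ 0.555 -0.263  0.16 ] med [ 0.582 -0.185  0.162] p98 [ 0.61  -0.077  0.163]
side blue [301. 151.] 630 p2 [0.57  0.099 0.205] med [0.595 0.18  0.207] p98 [0.619 0.286 0.209]
side yellow [357. 132.] 65 p2 [0.786 0.389 0.146] med [0.798 0.394 0.165] p98 [0.811 0.4   0.181]
side yellow [306. 183.] 120 p2 [ 0.549 -0.049  0.232] med [ 0.57  -0.038  0.238] p98 [ 0.592 -0.029  0.244]
[[ 0.381  0.031  0.002]
 [ 0.382 -0.031  0.017]
 [ 0.365 -0.025  0.019]
 [ 0.405 -0.023  0.015]
 [ 0.382 -0.044  0.013]]
[[ 0.389 -0.002  0.037]
 [ 0.381 -0.037 -0.   ]
 [ 0.394  0.008  0.012]
 [ 0.407 -0.02   0.02 ]]
```

```bash
python3 - <<'E'
from h import *
for n,keys in(("side",("orange","blue","yellow")),("scene",("blue","orange"))):
    f=np.load(n+"0.npz");p,d=f["p"],f["d"]
    for k in keys:
        m=masks(p)[k];N,L,st,ce=cv2.connectedComponentsWithStats(m)
        i=1+np.argmax(st[1:,4])
        v,u=np.where(L==i);P=pts(n,d,np.c_[u,v]); 
        print(n,k,len(P));
        r=cv2.minAreaRect((P[:,:2]*1000).astype(np.float32));print((cv2.boxPoints(r)).round(1).tolist(),r, "z95",np.percentile(P[:,2],[5,50,95]).round(4))
f=np.load("scene0.npz");p,d=f["p"],f["d"]
print(cv2.cvtColor(p,cv2.COLOR_RGB2HSV)[140:160:5,180:196:4].tolist())
# workpiece by height map
for n,b in(("scene",(255,165,295,205)),("side",(195,240,240,290))):
    f=np.load(n+"0.npz");u,v=np.meshgrid(range(b[0],b[2]),range(b[1],b[3]));P=pts(n,f["d"],np.c_[u.ravel(),v.ravel()])
    Q=P[P[:,2]>0.036];print(n,len(Q),Q.mean(0) if len(Q) else 0, P[P[:,2]>.009].min(0),P[P[:,2]>.009].max(0))
E
```

```text
side orange 1792
[[546.7999877929688, -71.0999984741211], [568.2000122070312, -267.70001220703125], [615.4000244140625, -262.6000061035156], [594.0999755859375, -66.0]] ((581.1373291015625, -166.83506774902344), (47.52223205566406, 197.75355529785156), 6.202225208282471) z95 [0.16   0.1615 0.163 ]
side blue 629
[[565.5, 98.4000015258789], [611.5, 95.5], [624.2000122070312, 294.6000061035156], [578.2000122070312, 297.5]] ((594.8731079101562, 196.48843383789062), (199.53640747070312, 46.09699249267578), 86.35868072509766) z95 [0.2052 0.2069 0.2085]
side yellow 120
[[546.2999877929688, -48.70000076293945], [590.5999755859375, -53.79999923706055], [593.5, -28.399999618530273], [549.2000122070312, -23.299999237060547]] ((569.8942260742188, -38.54583740234375), (25.531213760375977, 44.62456130981445), 83.39872741699219) z95 [0.2328 0.2384 0.2403]
scene blue 1780
[[563.2000122070312, 104.0999984741211], [602.9000244140625, 100.69999694824219], [619.5999755859375, 297.29998779296875], [579.7999877929688, 300.70001220703125]] ((591.3836669921875, 200.71002197265625), (197.26385498046875, 39.90098190307617), 85.15242004394531) z95 [0.2056 0.2076 0.2096]Traceback (most recent call last):
  File "<stdin>", line 6, in <module>
    return _wrapfunc(a, 'argmax', axis=axis, out=out, **kwds)
    return bound(*args, **kwds)
ValueError: attempt to get argmax of an empty sequence
```

```bash
python3 - <<'E'
from h import *
f=np.load("wrist0.npz");d=f["d"];c=manip.camera_params("wrist");K=c["intrinsics"]
u,v=np.meshgrid(range(512),range(384));x=u-K[0,2];y=v-K[1,2];r=np.hypot(x,y)+1e-9;th=r/K[0,0]
R=d*np.tan(th);P=np.stack([x/r*R,y/r*R,d,np.ones_like(d)],-1)@c["mount"].T
P=P[...,:3]
ok=(d>0)&(P[...,0]<0.03)
Q=P[ok];print(len(Q),Q.min(0),Q.max(0))
for a in np.arange(-.14,.02,.01):
    q=Q[(Q[:,0]>=a)&(Q[:,0]<a+.01)]
    if len(q): print(a.round(2),len(q),"y",np.percentile(q[:,1],[0,5,95,100]).round(3),"inner|y|",np.abs(q[:,1]).min().round(3),"z",q[:,2].min().round(3),q[:,2].max().round(3))
E
```

```text
41270 [-0.10733906 -0.0744369  -0.02137729] [-0.01241286  0.07534377  0.0131227 ]
-0.11 6804 y [-0.07  -0.06   0.059  0.07 ] inner|y| 0.0 z -0.021 0.0
-0.1 9911 y [-0.072 -0.062  0.062  0.072] inner|y| 0.0 z -0.021 0.01
-0.09 9057 y [-0.073 -0.062  0.062  0.073] inner|y| 0.0 z -0.018 0.013
-0.08 5621 y [-0.073 -0.068  0.068  0.074] inner|y| 0.0 z -0.018 0.013
-0.07 5319 y [-0.074 -0.066  0.067  0.075] inner|y| 0.033 z -0.016 0.013
-0.06 1068 y [-0.072 -0.062  0.062  0.073] inner|y| 0.041 z -0.015 -0.003
-0.05 978 y [-0.056 -0.049  0.049  0.057] inner|y| 0.042 z -0.012 0.007
-0.04 1163 y [-0.057 -0.053  0.054  0.057] inner|y| 0.042 z -0.012 0.011
-0.03 957 y [-0.056 -0.053  0.054  0.057] inner|y| 0.042 z -0.012 0.012
-0.02 392 y [-0.053 -0.045  0.045  0.05 ] inner|y| 0.042 z -0.012 0.011
```

```bash
cat >> h.py <<'E'
from scipy.spatial.transform import Rotation as Ro
def pose():
    s=manip.get_state();return s,np.array(s["position"]),Ro.from_quat(np.array(s["ee_rot"])[[1,2,3,0]]).as_matrix()
def rel(X):
    s,p,R=pose();return R.T@(np.array(X)-p)
E
python3 - <<'E'
from h import *
s,p,R=pose();print(R.round(3))
g=np.array([np.cos(np.deg2rad(6.2)),np.sin(np.deg2rad(6.2)),0])
for sg in(1,-1):
    t=R.T@g*sg;print("turn about x",np.rad2deg(np.arctan2(t[2],t[1])))
for back in(.17,.09):
  print(back,rel(np.array([.558,-.169,.25])-g*back))
E
```

```text
[[-0.     0.265 -0.964]
 [ 0.001 -0.964 -0.265]
 [-1.    -0.001 -0.   ]]
turn about x -80.8562749734408
turn about x 99.14372502655921
0.17 [-0.01889018 -0.29101167 -0.32550636]
0.09 [-0.01889466 -0.27829875 -0.40448978]
```

Emit:
{"fn": "play_rows", "kwargs": {
  "plan": [
    [[0,-0.02,-0.03,-0.03,-8],[0,-0.02,-0.06,-0.06,-16],[0,-0.02,-0.09,-0.09,-24],[0,-0.02,-0.12,-0.12,-32],[0,-0.02,-0.15,-0.16,-40],[0,-0.02,-0.18,-0.2,-48],[0,-0.02,-0.21,-0.23,-56],[0,-0.02,-0.24,-0.26,-64],[0,-0.02,-0.265,-0.295,-72],[0,-0.02,-0.291,-0.325,-81],[0,-0.02,-0.291,-0.325,-81],[0,-0.02,-0.291,-0.325,-81]]
  ],
  "grip_force": 100
}}

```text
clock: 1.35
position: [0.3885, -0.1869, 0.2509]
ee_rot: [0.527, 0.471, 0.528, -0.471]
contact_force: [0.3, 0.0, -0.1]
width: 0.0858
```

```bash
python3 - <<'E'
from h import *
s,p,R=pose();print(R.round(3))
g=np.array([np.cos(np.deg2rad(6.2)),np.sin(np.deg2rad(6.2)),0])
print(rel(np.array([.558,-.169,.116])-g*.08))
E
```

```text
[[-0.001  0.994  0.112]
 [ 0.001  0.112 -0.994]
 [-1.    -0.001 -0.001]]
[0.1348281  0.09052976 0.00101564]
```

Emit:
{"fn": "play_rows", "kwargs": {
  "plan": [
    [[0,0.045,0,0,0],[0,0.09,0,0,0],[0,0.135,0.0,0,0],[0,0.135,0.03,0.0,0],[0,0.135,0.06,0.0,0],[0,0.135,0.09,0.001,0],[0,0.135,0.09,0.001,0],[0,0.135,0.09,0.001,0]]
  ]
}}

```text
clock: 2.15
position: [0.4772, -0.1789, 0.1154]
ee_rot: [0.526, 0.471, 0.528, -0.472]
contact_force: [-0.0, -0.2, 0.0]
width: 0.0854
```

```bash
python3 - <<'E'
from h import *
s,p,R=pose();print(p.round(4),s["contact_force"].round(2))
p,d=manip.get_image("side");cv2.imwrite("pics/side1.png",cv2.resize(p[120:340,120:460,::-1],None,fx=2.3,fy=2.3));blobs("side",p,d)
E
```

```text
[ 0.4772 -0.1789  0.1154] [-0.   -0.16  0.01]
side orange [327. 260.] 1616 p2 [ 0.562 -0.264  0.159] med [ 0.585 -0.19   0.162] p98 [ 0.61  -0.078  0.163]
side blue [301. 152.] 611 p2 [0.569 0.099 0.205] med [0.596 0.175 0.207] p98 [0.62  0.287 0.21 ]
side yellow [357. 133.] 128 p2 [0.782 0.389 0.142] med [0.798 0.394 0.164] p98 [0.816 0.402 0.179]
side yellow [307. 183.] 130 p2 [ 0.548 -0.047  0.231] med [ 0.572 -0.039  0.238] p98 [ 0.592 -0.03   0.243]
```

View pics/side1.png

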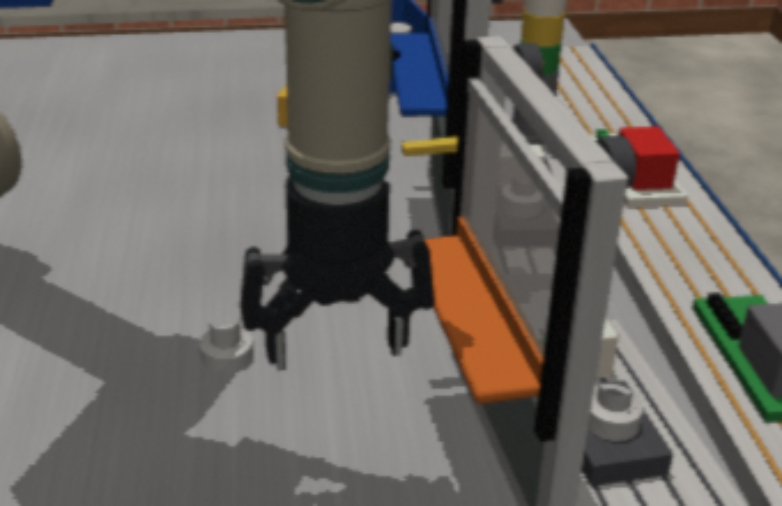

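The picture shows the gripper level with the lip. The outer knuckles stick out about 35 mm past the body, with tops facing up at crop (415,237). That gives a real ledge for pushing from under the lip, so I'll measure its height.

```bash
python3 - <<'E'
from h import *
s,tp,R=pose()
p,d=manip.get_image("side")
u,v=np.meshgrid(range(215,312),range(190,300));uv=np.c_[u.ravel(),v.ravel()]
dark=p[uv[:,1],uv[:,0]].max(1)<75
P=pts("side",d,uv[dark]);T=(P-tp)@R
T=T[(np.abs(T[:,1])<.09)&(np.abs(T[:,2])<.06)]
for a in np.arange(-.16,.0,.006):
    q=T[(T[:,0]>=a)&(T[:,0]<a+.006)]
    if len(q):print(a.round(3),len(q),"y",q[:,1].min().round(3),q[:,1].max().round(3),"z",q[:,2].min().round(3),q[:,2].max().round(3))
f=T[T[:,1]>.045];print("front knuckle x min pct",np.percentile(f[:,0],[0,2,5,50]).round(4))
E
```

```text
-0.16 134 y -0.037 0.035 z 0.005 0.04
-0.154 139 y -0.038 0.036 z 0.005 0.039
-0.148 132 y -0.037 0.032 z 0.009 0.039
-0.142 128 y -0.037 0.033 z 0.01 0.039
-0.136 115 y -0.037 0.033 z 0.007 0.039
-0.13 24 y -0.038 0.035 z 0.005 0.037
-0.124 47 y -0.065 0.063 z -0.009 0.014
-0.118 252 y -0.068 0.066 z -0.011 0.016
-0.112 261 y -0.069 0.067 z 0.003 0.022
-0.106 238 y -0.07 0.069 z 0.003 0.023
-0.1 171 y -0.071 0.069 z -0.004 0.023
-0.094 142 y -0.071 0.069 z -0.002 0.021
-0.088 154 y -0.072 0.069 z -0.011 0.02
-0.082 228 y -0.073 0.072 z -0.013 0.019
-0.076 119 y -0.073 0.071 z -0.011 0.019
-0.07 184 y -0.073 0.072 z -0.012 0.015
-0.064 114 y -0.072 0.072 z -0.01 0.015
-0.058 39 y -0.063 0.061 z 0.006 0.015
-0.052 36 y -0.056 0.056 z 0.003 0.013
-0.046 37 y -0.056 0.054 z -0.003 0.013
-0.04 39 y -0.056 0.055 z -0.003 0.013
-0.034 36 y -0.055 0.055 z -0.004 0.013
-0.028 38 y -0.055 0.055 z -0.003 0.015
-0.022 15 y -0.053 0.053 z -0.001 0.014
front knuckle x min pct [-0.1187 -0.1178 -0.117  -0.0815]
```

Emit:
{"fn": "play_rows", "kwargs": {
  "plan": [
    [[0,0,-0.02,0,0],[0,0.03,-0.02,0,0],[0,0.06,-0.02,0,0],[0,0.085,-0.02,0,0],[0,0.1,-0.02,0,0],[0,0.1,-0.02,0,0],[0,0.1,-0.02,0,0]]
  ]
}}

```text
clock: 2.95
position: [0.4556, -0.1808, 0.016]
ee_rot: [0.525, 0.472, 0.528, -0.472]
contact_force: [-0.4, 0.3, 0.6]
width: 0.0855
```

```bash
python3 - <<'E'
from h import *
s,p,R=pose();print(p.round(4),s["contact_force"].round(2),s["qpos"].round(2))
g=np.array([np.cos(np.deg2rad(6.2)),np.sin(np.deg2rad(6.2)),0])
print(rel(np.array([.558,-.169,p[2]])-g*.05))
p,d=manip.get_image("side");cv2.imwrite("pics/side2.png",cv2.resize(p[120:340,120:460,::-1],None,fx=2.3,fy=2.3));
E
```

```text
[ 0.4556 -0.1808  0.016 ] [-0.42  0.26  0.64] [-0.52  0.38  1.98 -0.    0.78 -0.63]
[-0.00015622  0.05311607 -0.00057041]
```

View pics/side2.png

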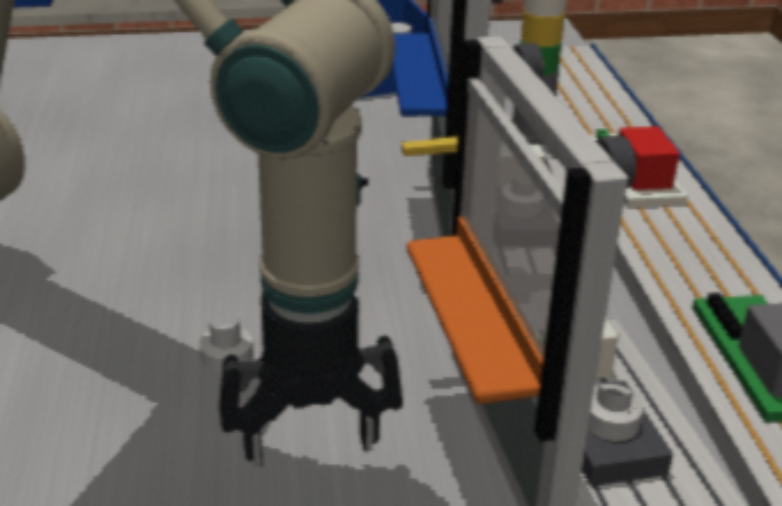

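The knuckles are now below the lip level and clear of it. At this height the wrist joint should still clear the top beam by about 40 mm. I'll slide the front knuckle under the lip.

Emit:
{"fn": "play_rows", "kwargs": {
  "plan": [
    [[0,0.001,0.015,0,0],[0,0.001,0.03,0,0],[0,0.001,0.042,0,0],[0,0.001,0.053,0,0],[0,0.001,0.053,0,0],[0,0.001,0.053,0,0]]
  ]
}}

```text
clock: 3.6
position: [0.5089, -0.1748, 0.0151]
ee_rot: [0.526, 0.471, 0.528, -0.472]
contact_force: [-0.3, -0.9, -0.1]
width: 0.0854
```

```bash
python3 - <<'E'
from h import *
s,p,R=pose();print(p.round(4),s["contact_force"].round(2))
p,d=manip.get_image("side");cv2.imwrite("pics/side3.png",cv2.resize(p[120:340,120:460,::-1],None,fx=2.3,fy=2.3));blobs("side",p,d)
E
```

```text
[ 0.5089 -0.1748  0.0151] [-0.28 -0.91 -0.11]
side orange [328. 260.] 1364 p2 [ 0.561 -0.263  0.159] med [ 0.588 -0.196  0.162] p98 [ 0.611 -0.077  0.164]
side yellow [357. 133.] 123 p2 [0.782 0.389 0.143] med [0.797 0.394 0.163] p98 [0.815 0.401 0.18 ]
side yellow [313. 182.] 63 p2 [ 0.572 -0.049  0.232] med [ 0.583 -0.038  0.238] p98 [ 0.592 -0.029  0.246]
```

View pics/side3.png

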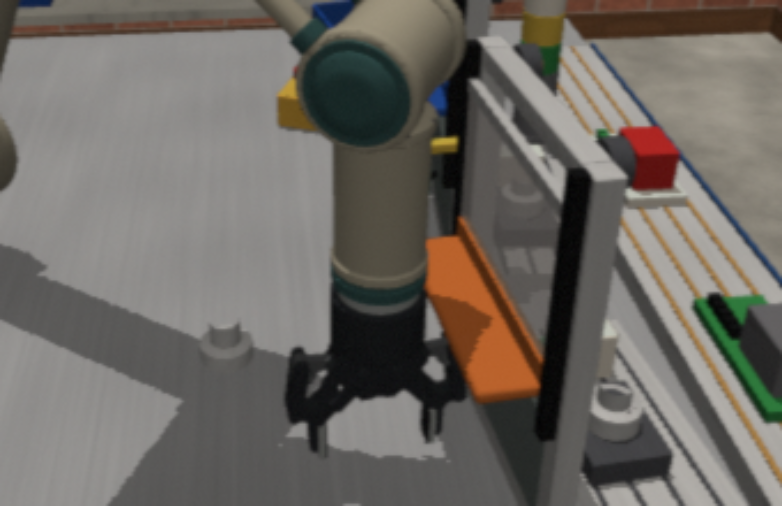

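The front knuckle top, at crop (455,365), is tucked beneath the lip's front edge, with no contact force yet. Next I'll raise slowly, in part.

Emit:
{"fn": "play_rows", "kwargs": {
  "plan": [
    [[0,-0.005,0,0,0],[0,-0.01,0,0,0],[0,-0.015,0,0,0],[0,-0.02,0,0,0],[0,-0.025,0,0,0],[0,-0.03,0,0,0],[0,-0.03,0,0,0]]
  ]
}}

```text
clock: 4.35
position: [0.5088, -0.175, 0.0458]
ee_rot: [0.526, 0.471, 0.527, -0.472]
contact_force: [-0.7, -0.5, 0.1]
width: 0.0855
```

```bash
python3 - <<'E'
from h import *
s,p,R=pose();print(p.round(4),s["contact_force"].round(2))
p,d=manip.get_image("side");cv2.imwrite("pics/side4.png",cv2.resize(p[120:340,120:460,::-1],None,fx=2.3,fy=2.3));blobs("side",p,d)
E
```

```text
[ 0.5088 -0.175   0.0458] [-0.7  -0.53  0.13]
side orange [328. 253.] 1331 p2 [ 0.56  -0.264  0.173] med [ 0.588 -0.188  0.176] p98 [ 0.611 -0.076  0.177]
side yellow [357. 133.] 121 p2 [0.781 0.39  0.144] med [0.797 0.395 0.164] p98 [0.815 0.403 0.181]
```

View pics/side4.png

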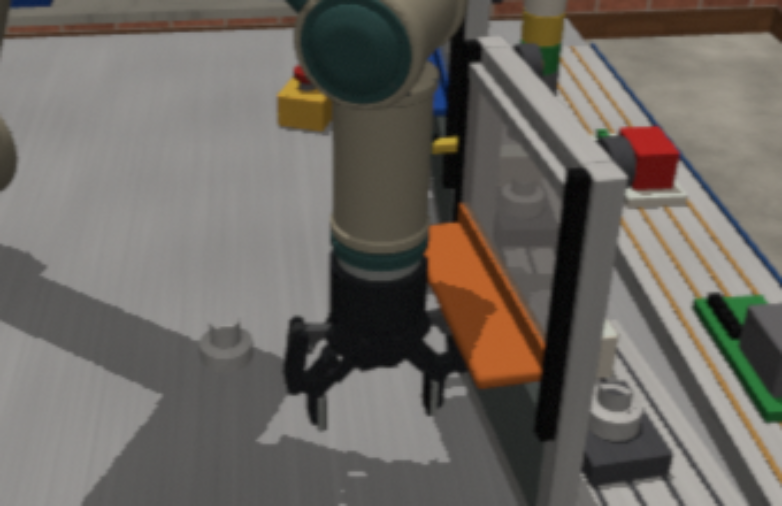

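It works: the lip's top has risen from 0.1615 to 0.176. The target is about 0.241, so 65 mm more.

Emit:
{"fn": "play_rows", "kwargs": {
  "plan": [
    [[0,-0.008,0,0,0],[0,-0.016,0,0,0],[0,-0.024,0,0,0],[0,-0.032,0,0,0],[0,-0.04,0,0,0],[0,-0.048,0,0,0],[0,-0.055,0,0,0],[0,-0.06,0,0,0],[0,-0.063,0,0,0],[0,-0.065,0,0,0],[0,-0.065,0,0,0]]
  ]
}}

```text
clock: 5.5
position: [0.5097, -0.1753, 0.1112]
ee_rot: [0.527, 0.472, 0.527, -0.472]
contact_force: [0.2, 0.6, 0.2]
width: 0.0856
```

```bash
python3 - <<'E'
from h import *
s,p,R=pose();print(p.round(4),s["contact_force"].round(2))
p,d=manip.get_image("side");cv2.imwrite("pics/side5.png",cv2.resize(p[120:340,120:460,::-1],None,fx=2.3,fy=2.3));blobs("side",p,d)
E
```

```text
[ 0.5097 -0.1753  0.1112] [0.21 0.59 0.22]
side orange [331. 223.] 1322 p2 [ 0.561 -0.264  0.239] med [ 0.588 -0.191  0.241] p98 [ 0.611 -0.077  0.242]
side yellow [357. 132.] 112 p2 [0.781 0.389 0.145] med [0.799 0.395 0.165] p98 [0.815 0.403 0.179]
```

View pics/side5.png

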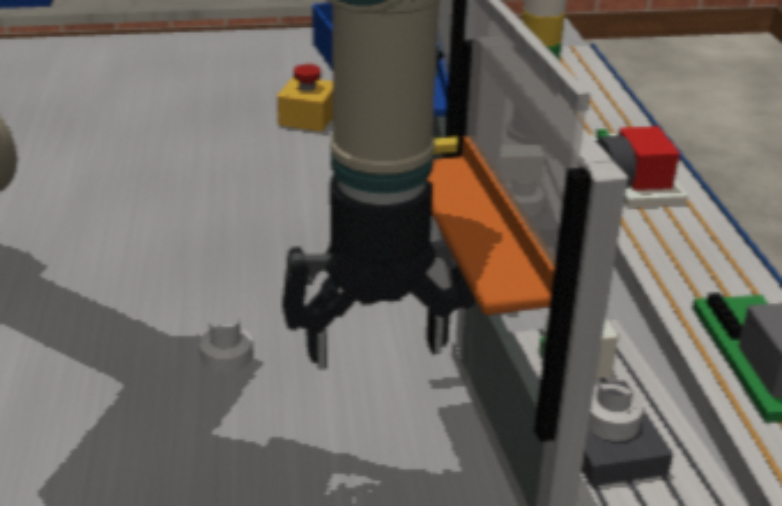

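The lip is now level with the pointer (top at 0.241). I'll drop clear of it, back away and check.

Emit:
{"fn": "play_rows", "kwargs": {
  "plan": [
    [[0,0.006,0,0,0],[0,0.012,0,0,0],[0,0.018,0,0,0],[0,0.018,0,0,0],[0,0.018,-0.03,0,0],[0,0.018,-0.06,0,0],[0,0.0,-0.09,0.01,0],[0,-0.03,-0.11,0.03,0],[0,-0.06,-0.13,0.05,0],[0,-0.06,-0.13,0.07,0],[0,-0.06,-0.13,0.07,0]]
  ]
}}

```text
clock: 6.65
position: [0.3893, -0.2621, 0.1719]
ee_rot: [0.528, 0.472, 0.525, -0.473]
contact_force: [0.3, 0.3, -1.8]
width: 0.0855
```

```bash
python3 - <<'E'
from h import *
s,p,R=pose();print(p.round(4),s["contact_force"].round(2))
for n in("side","scene"):
    p,d=manip.get_image(n);cv2.imwrite(f"pics/{n}6.png",p[:,:,::-1]);blobs(n,p,d)
E
```

```text
[ 0.3893 -0.2621  0.1719] [ 0.32  0.29 -1.78]
side orange [328. 222.] 1817 p2 [ 0.555 -0.264  0.238] med [ 0.583 -0.187  0.241] p98 [ 0.61  -0.077  0.242]
side blue [301. 151.] 646 p2 [0.569 0.099 0.205] med [0.594 0.181 0.207] p98 [0.62  0.287 0.21 ]
side yellow [297. 110.] 62 p2 [0.586 0.318 0.258] med [0.605 0.324 0.264] p98 [0.626 0.33  0.268]
side yellow [357. 132.] 134 p2 [0.778 0.39  0.145] med [0.799 0.395 0.165] p98 [0.819 0.405 0.18 ]
side yellow [307. 183.] 133 p2 [ 0.549 -0.046  0.231] med [ 0.572 -0.039  0.238] p98 [ 0.592 -0.029  0.243]
scene blue [240. 265.] 1776 p2 [0.571 0.108 0.205] med [0.592 0.211 0.208] p98 [0.613 0.296 0.21 ]
scene blue [ 93. 356.] 97 p2 [0.951 0.122 0.03 ] med [0.953 0.19  0.034] p98 [0.955 0.248 0.038]
scene yellow [190. 166.] 155 p2 [ 0.55  -0.037  0.237] med [ 0.59 -0.03  0.24] p98 [ 0.629 -0.022  0.242]
scene yellow [241. 327.] 61 p2 [0.621 0.322 0.265] med [0.647 0.325 0.266] p98 [0.667 0.328 0.269]
scene yellow [346. 372.] 267 p2 [0.454 0.456 0.047] med [0.48  0.472 0.05 ] p98 [0.518 0.504 0.054]
```

View pics/side6.png

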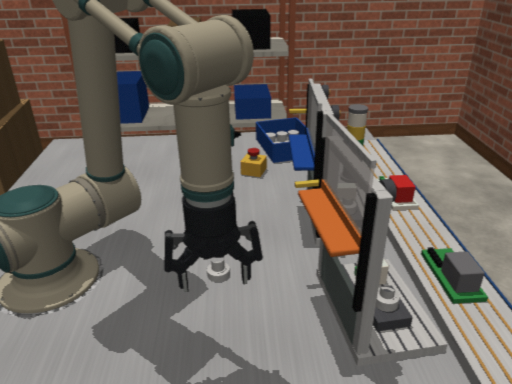

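View pics/scene6.png

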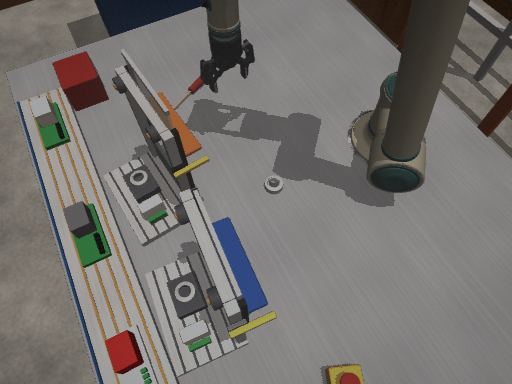

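The lip is standing at its pointer (side 328,222). The blue lip and the workpiece (scene 274,184) are unchanged, and the arm is clear. I'm handing in.

```bash
python3 -c "
from rig import manip
print(manip.sign_off())"
```

```text
the job is handed in; nothing more can be done
None
```

The orange-lipped guard is up at its own yellow pointer and standing there by itself. I handed the job in at about 6.8 s of the 45 s allowed; no verdict is reported.

**How it was done:** The tool could only point down, so I pushed up from under the lip with the upward-facing top of one outer gripper knuckle. It raised the lip about 79 mm. I then lowered the gripper clear and backed the arm away.

**Last checks, after backing away:**
- **Orange lip:** mid-height is about 0.235 m (top 0.241 m). The pointer's mid-height is also about 0.235 m, so they agree within the roughly 2 mm camera accuracy. The lip did not sink after release.
- **Blue lip:** it measures the same as at the start, 0.207–0.208 m in both cameras.
- **Workpiece:** it is upright and at the same pixel position in the scene view. I judged this by eye and did not re-measure it in 3D.
- **Arm:** it is in free space, well clear of the guards. The last force reading was about 1.8 N, most likely from the motion.

No check failed. The orange lip's height comes from the side camera only, because my colour mask did not pick the lip up in the scene view.

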